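# Serve a bread roll with tongs

### The job

Lift the steel cover off the bread roll by its knob and stand it upright in the empty black tray in front of the sink. Then pick up the tongs, close their tips round the roll (do not touch the roll with the gripper) and lift it straight up over its board. Finish while still holding it there in the tongs, steady, with the roll at least 10 cm above the board; leave the other things on the worktop where they are.

Things in the scene. Friction and masses are not known exactly. Their poses are not given: they have to be found in the camera images.
- board: round light-wood serving board, 170 mm in diameter, 14 mm thick, fixed to the worktop. Origin at the centre of its underside (on the worktop), z up. Behind it to the right a fixed pile of black bowls, 0.2 m high, begins at about x = 0.54 m, y = -0.04 m and reaches to the right (-y): keep wide grippers clear of it, e.g. by closing on the knob along x.
- roll: small round bread roll, 48 mm in diameter (widest 14 mm above its base), 39 mm high, about 45 g, standing on the board near its middle, hidden under the cover at first. Origin at the centre of its flat base.
- cover: round steel cover like an upturned cup, 88 mm in diameter at its open foot, 60 mm high without the knob, wall 4 mm, about 160 g; it stands loose on the board over the roll, about 16 mm clear of it all round when centred. Origin at the centre of its open foot, z up.
- cover_knob (a point): middle of the black cylindrical knob on top of the cover, 76 mm above the cover's foot; the knob is 26 mm in diameter and 20 mm high, its underside stands 6 mm above the cover's flat top.
- tray: empty black shallow food tray lying on the worktop in front of the sink, 174 x 264 mm over its rim (long side along its y), 31 mm high, loose; its flat inside floor, about 110 x 200 mm, lies about 5 mm above its underside. Origin at the centre of its underside.
- tongs: steel serving tongs, 215 mm long, about 100 g, lying flat: two 22 mm high strips stand on edge side by side and close sideways, level with the worktop, symmetrically about the centre line; sprung open. Origin at the hinged end, on the centre line, at the underside; x points along the centre line to the tips, y across (closing direction), z up.
- tongs_left: the tongs' arm on the +y side of their centre line, with its tip; origin at its hinge.
- tongs_right: the tongs' arm on the -y side of their centre line, with its tip; origin at its hinge.
- tongs_grip (a point): where to grip the tongs: on the centre line between the two black sleeves, 95 mm from the hinged end (the point of balance), 11 mm above the underside. Sleeves 66 mm long, 22 mm high; over their outsides 50 mm open, about 35 mm when closed on the roll. The spring resists with about 8 N at first, 9 N closed on the roll; half of any further squeeze reaches the tips.
- tongs_tips (a point): point on the centre line midway between the cupped tips (32 mm long), 190 mm from the hinged end, 11 mm above the underside: where the roll's axis should be when the tongs close. Inside, the tips stand 72 mm apart at the edges of their cups when open, about 62 mm when the sleeves are squeezed to 43 mm, 48 mm when closed on the roll.
- soda: tall drink can, 66 mm wide, 168 mm high, behind the board: a bystander. Origin at its base.
- mug: white dotted mug, 93 mm high, behind: a bystander. Origin at its base.
- tub: white plastic sauce tub, 113 mm wide, 51 mm high, behind on the left: a bystander. Origin at its base.
- sauce_cup: small black sauce cup, 73 mm wide, 35 mm high, at the front to the right: a bystander. Origin at its base.
- tuna: flat food tin, 86 mm wide, 40 mm high, behind the board: a bystander. Origin at its base.

How it is judged:
By the outcome, as a careful person would: the job done as asked, in the order asked, and still so for the second after the job is handed in, while the arm keeps its last pose, push and grip.
It also fails if it takes over 64 s, if anything falls off the work surface, if the arm or the gripper's body presses on something with over 40 N, if the wrist force passes 120 N, or if a joint passes its speed limit or range.

### The arm

A 6-joint arm with a two-finger parallel gripper is mounted at the origin on a cart in front of the work surface, level with it; the furniture and walls round the work are solid. World frame = base frame: x ahead of the robot, y to its left, z up, the work surface at z = 0. Lengths are in mm, angles in rad, forces in N, time in s.
With the tool pointing down it reaches from about 275 to 1000 mm from the base axis. Payload 8.4 kg.
Tool frame: the origin (TCP) lies at the very end of the fingers, on their centre line; the grasp point (between the pads) lies 19 mm behind it (r.pinch_z is the distance from the TCP to the grasp point, in mm); z points along the fingers, y is the line along which they close (so a half turn about z gives the same grasp; the last joint's range is limited). The gripper opens to 85 mm and grips with 20 to 120 N. Pads are 22 mm wide; open, the fingers measure 114 mm over their backs; the gripper's body (76 mm by 85 mm) begins 54 mm behind the grasp point. The pads swing forward as they close: fully open they stand 13 mm farther back than shut.
Start: joints at [-1.28, 0.353, 1.633, -0, 1.155, -0.002], TCP at [180.395, -598.403, 231.281] pointing down, gripper open.
Joint ranges: [-2.63, 2.63], [-0.92, 2.1], [0.06, 2.66], [-1.3, 4.44], [0, 2.69], [-3.02, 3.02]. Speed limits (rad/s): [2.22, 2.22, 2.79, 3.14, 3.14, 3.14].

### API

Orientations are given as [roll, pitch, yaw] about the fixed x, y, z axes, in that order (R = Rz(yaw) Ry(pitch) Rx(roll)).
In Python, from rig import r gives the robot as it stands.
- The arm moves only by the tool carry_out, never from a script. Its argument "series" is a list of rows, each a list of 7 numbers: the turn, a rotation vector about the tool's x, y, z as a fraction of full scale, then the shift along the tool's x, y, z as a fraction of full scale, then the gripper command: -1 is fully open, 1 is shut, values between are in proportion. A call has 1 to 8 rows; each row is the pose to reach, as a shift and turn from the pose commanded when the call began, along the tool's axes at that moment, turning the shorter way round; what a row does not reach only later rows make up. Full scale, the value 1, is 0.25 m for a shift and pi rad for a turn. A row lasts 1/8 s, in which the tool goes at most 62.5 mm and 10.7 degrees, less where a joint would pass 70% of its speed; a pose out of reach is approached as far as the arm can. A call with a number of a shift or a turn outside -1 to 1 is refused whole. A call with a gripper value outside its range is refused whole. The fingers move at their own pace and stop on an object; "force" is the grip in N (left out, the last holds). Time passes only in rows, so rows that repeat a pose let the fingers close. It gives the time, the measured TCP pose, the force, the opening and the grip force at its end, in the units of the state.
- r.sense(): the state, without advancing time (a new reading comes with each control period).
- r.grab_frame(name): name is "scene" or "top"; returns the picture (400x640x3 uint8, red, green, blue); there is no depth.
- r.get_calibration(name): a dict with "K" (3x3 intrinsics, pixels), "distortion" ([k1, k2, p1, p2, k3] as OpenCV has them; the pictures are not rectified), "pose" (4x4, takes a point from camera to world coordinates). Camera axes: x right, y up, looking along -z (the intrinsics and any distortion apply to the point x, -y, -z); pixel columns grow to the right and rows downward; lengths in mm; the calibration is good to about 2 mm. A picture is of the moment at which its call begins. get_calibration takes no time and is no camera call.
- r.sign_off(): hands the job in; it is judged then, once.
Trained networks look in the newest picture that a camera, given by its name, has taken for a name from the list of things; names that differ only in an ending like _2 or _b are one class to them, and where a whole thing is asked for, a point or a joint stands for the part that bears it (a point fixed in the world has none). Each returns a list of dicts, best first, with "score" (0 to 1); they miss things now and then, are a little off and sometimes report something else, mostly with a low value. They report only what shows in the picture. A call takes as long as a camera call.
- r.silhouettes(camera, label): "region" (400x640 bool, what is visible of it) and "position" ([row, column] in pixels, amid what is visible of it).
The state is a dict: "clock": time; "qpos": joint angles; "qvel": joint speeds; "joint_efforts": joint torques, N m; "eef_pos": TCP position; "tcp_rot": TCP orientation; "contact_force": force on the tool from outside, world axes, zero at the start; "wrist_torque": the same for the moment, N m; "opening": opening from 0.0 (shut) to 1.0 (fully open); "grasp_force": force on a finger pad.
Only numpy, scipy, OpenCV 4.12 (cv2) and the standard library are available. Lean on these libraries where they do the work, as an engineer would, in place of code of your own. Each camera call takes 0.05 s, during which the arm holds its last target. There are 200 camera calls.

## Working session

There is one attempt and no reset: what is moved stays moved. The work goes in short steps, Python scripts to look and compute and a tool call to move; the robot and the scene stay as the last step left them, time stands still between calls to the robot, and variables do not carry over. Pictures are saved under pics/ and viewed, at most 10 in all, crops included, and the job is handed in when it is done.

Besides the shell and the picture viewer there is one more tool, called after "Emit:" as name(argument=value, ...), one argument or row to a line, values as JSON. carry_out: Moves the arm, as the interface text tells. Its arguments: {"type":"object","properties":{"series":{"type":"array"},"force":{"type":"number"}},"required":["series"]}

```bash
ls; mkdir -p pics; cat > h.py <<'E'
import numpy as np, cv2
from rig import r
from scipy.spatial.transform import Rotation as R
def ray(cam,px):  # px [col,row]
    c=r.get_calibration(cam);K=np.array(c['K'],float);d=np.array(c['distortion'],float);P=np.array(c['pose'],float)
    u=cv2.undistortPoints(np.array(px,float).reshape(-1,1,2),K,d).reshape(-1,2)
    v=np.c_[u[:,0],-u[:,1],-np.ones(len(u))]@P[:3,:3].T
    return P[:3,3],v
def onz(cam,px,z):
    o,v=ray(cam,px); return o+v*((z-o[2])/v[:,2])[:,None]
def proj(cam,X):
    c=r.get_calibration(cam);K=np.array(c['K'],float);d=np.array(c['distortion'],float);P=np.array(c['pose'],float)
    q=(np.array(X,float).reshape(-1,3)-P[:3,3])@P[:3,:3]
    q=q*[1,-1,-1]
    return cv2.projectPoints(q,np.zeros(3),np.zeros(3),K,d)[0].reshape(-1,2)
def save(cam,name,crop=None,s=1):
    f=r.grab_frame(cam)
    if crop: a,b,c,d=crop; f=f[a:b,c:d]
    cv2.imwrite('pics/'+name,cv2.resize(f[:,:,::-1],None,fx=s,fy=s,interpolation=cv2.INTER_CUBIC))
E
python3 - <<'E'
from h import *
print(r.sense())
for c in ['scene','top']:
    save(c,c+'0.png'); k=r.get_calibration(c); print(c,np.round(k['pose'],3).tolist(),np.round(k['K'],1).tolist())
    for n in ['board','cover','cover_knob','tray','tongs','tongs_left','tongs_right','tongs_grip','tongs_tips','soda','mug','tub','sauce_cup','tuna']:
        for q in r.silhouettes(c,n)[:2]:
            p=q['position']; ys,xs=np.nonzero(q['region']); print(n,round(q['score'],2),np.round(p),len(xs),(xs.min(),xs.max(),ys.min(),ys.max()),np.round(onz(c,[[p[1],p[0]]],10)[0]))
E
```

```text
pics
{'clock': 0.0, 'qpos': array([-1.28039474e+00,  3.53660327e-01,  1.63418441e+00, -2.18349433e-05,
        1.15520626e+00, -2.40967307e-03]), 'qvel': array([ 1.14902265e-04, -3.05007263e-03, -6.23442019e-04, -4.50199906e-04,
        4.72892232e-04,  3.58610392e-05]), 'joint_efforts': array([-1.36709616e-03, -6.05259705e+01, -3.42067730e+01, -2.67468822e-04,
        9.38606390e-03, -1.65196019e-05]), 'eef_pos': array([ 180.24498519, -597.91355766,  230.53257405]), 'tcp_rot': array([-3.14013427e+00,  1.64492621e-05,  2.92820102e-01]), 'contact_force': array([-0.22852666,  0.14774333, -0.44284489]), 'wrist_torque': array([ 0.02260103, -0.04725967, -0.03571094]), 'grasp_force': 0.0, 'opening': 0.9987328830441539}
scene [[-0.469, 0.512, -0.719, -667.465], [-0.883, -0.287, 0.371, 632.314], [-0.017, 0.809, 0.587, 1074.155], [0.0, 0.0, 0.0, 1.0]] [[508.0, 0.0, 316.7], [0.0, 508.0, 198.7], [0.0, 0.0, 1.0]]
board 0.84 [234. 310.] 802 (np.int64(284), np.int64(334), np.int64(212), np.int64(243)) [473.  71.  10.]
board 0.69 [219. 311.] 641 (np.int64(297), np.int64(322), np.int64(202), np.int6
[... 3010 characters left out ...]
.int64(280), np.int64(304), np.int64(126), np.int64(161)) [741.  95.  10.]
mug 0.61 [149. 251.] 856 (np.int64(232), np.int64(268), np.int64(134), np.int64(166)) [718. 229.  10.]
mug 0.18 [203. 302.] 1712 (np.int64(280), np.int64(334), np.int64(188), np.int64(242)) [552.  70.  10.]
tub 0.83 [140. 203.] 588 (np.int64(188), np.int64(224), np.int64(131), np.int64(165)) [746. 378.  10.]
sauce_cup 0.7 [266. 350.] 462 (np.int64(336), np.int64(359), np.int64(255), np.int64(279)) [367. -74.  10.]
tuna 0.95 [170. 318.] 660 (np.int64(304), np.int64(331), np.int64(154), np.int64(184)) [654.  23.  10.]
tuna 0.52 [150. 250.] 776 (np.int64(232), np.int64(268), np.int64(134), np.int64(165)) [715. 232.  10.]
```

```bash
python3 - <<'E'
from h import *
save('top','topc.png',(110,300,180,490),2.5)
# measurement: board outline + cover fits
for c,n,z in [('top','board',7),('top','cover',0),('top','tray',20)]:
    q=r.silhouettes(c,n)[0]['region'].astype(np.uint8)
    cs=max(cv2.findContours(q,0,1)[0],key=len)[:,0,:]
    w=onz(c,cs,z); print(n,cv2.minAreaRect(w[:,:2].astype(np.float32)),cv2.minEnclosingCircle(w[:,:2].astype(np.float32)))
E
```

```text
board ((516.5079345703125, 52.03023910522461), (166.54562377929688, 165.9635772705078), 0.5751466155052185) ((516.0477294921875, 52.26123809814453), 86.77552795410156)
cover ((494.7104797363281, 328.4911193847656), (59.28141784667969, 172.41624450683594), 70.54672241210938) ((498.72857666015625, 338.691162109375), 87.70768737792969)
tray ((427.0888671875, -315.1068115234375), (173.90252685546875, 265.4725646972656), 2.3534598350524902) ((427.70733642578125, -314.9034118652344), 144.20729064941406)
```

View pics/topc.png

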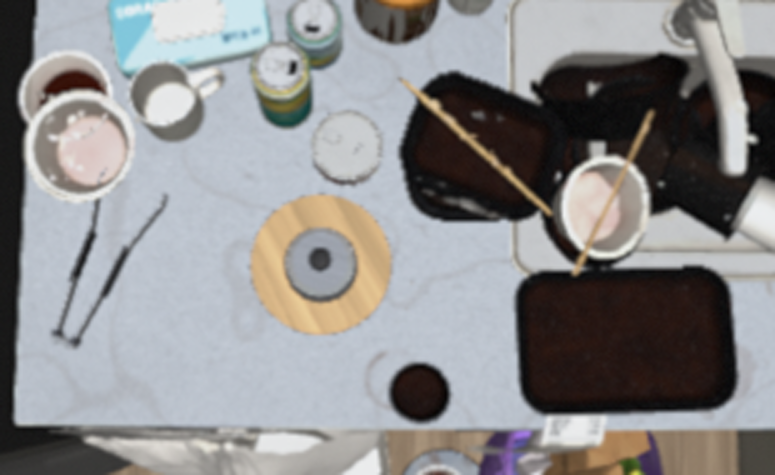

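View pics/scene0.png

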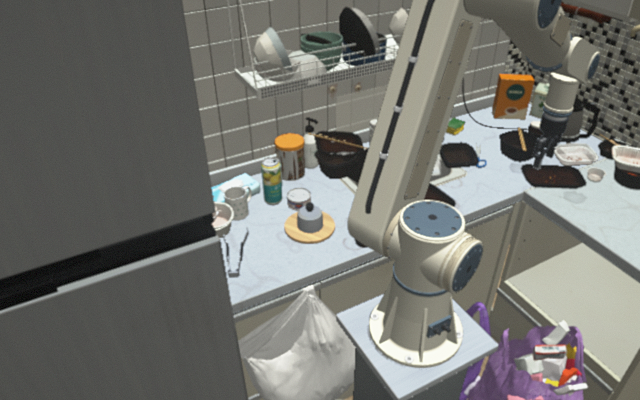

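The picture shows the board with the cover at about (320,262) in the crop and the knob at (319,259). The tongs lie on the left with the hinge near (65,338) and the tips near (97,200) and (165,198). The tray at right is empty, and the bowls are behind the board to the right.

```bash
python3 - <<'E'
from h import *
print(r.pinch_z)
ft=r.grab_frame('top'); fs=r.grab_frame('scene')
def up(f,a,b,c,d,s): return cv2.resize(f[a:b,c:d,::-1],None,fx=s,fy=s,interpolation=cv2.INTER_CUBIC)
A=up(ft,180,255,195,250,7.5)   # tongs
B=up(ft,195,235,288,328,7)
C=up(fs,195,240,290,330,6)
H=562; im=np.zeros((H,413+280,3),np.uint8); im[:A.shape[0],:A.shape[1]]=A[:H]; im[:280,413:]=B; im[285:285+270,413:413+240]=C
cv2.imwrite('pics/zoom.png',im)
# dark knob centroid
g=ft[200:232,292:324].sum(2).astype(float)
m=np.where(g<170,1,0); ys,xs=np.nonzero(m); print(len(xs),xs.mean()+292,ys.mean()+200, onz('top',[[xs.mean()+292,ys.mean()+200]],95))
for c,n in [('top','cover'),('scene','cover')]:
    s=r.silhouettes(c,n)
    for q in s[:2]:
        ys,xs=np.nonzero(q['region']); print(c,xs.min(),xs.max(),ys.min(),ys.max(), xs.mean(),ys.mean())
E
```

```text
18.700000000000003
5 307.4 210.4 [[520.78055559  50.63053875  95.        ]]
top 293 322 201 229 307.5786350148368 215.1320474777448
scene 297 322 202 232 309.32758620689657 218.56426332288402
```

View pics/zoom.png

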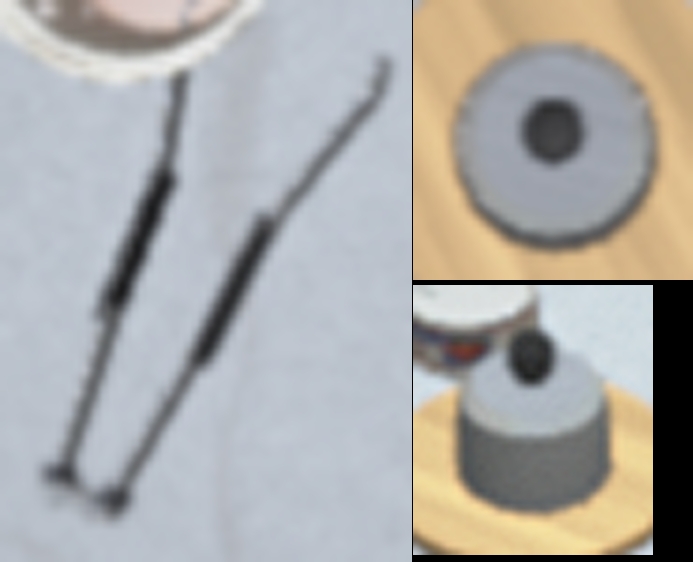

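The zoom shows the knob at about (307.6,213.1) px in the top view and (309.2,206.6) px in the scene view. The tongs' sleeve middle is near zoom (187,265) and the hinge near (89,486). The left tip is hidden behind the tub's rim.

```bash
python3 - <<'E'
from h import *
k1=[[307.6,213.1]];k2=[[309.25,206.6]]
print('knob',onz('top',k1,92),onz('scene',k2,90))
(o1,v1),(o2,v2)=ray('top',k1),ray('scene',k2); a,b=v1[0],v2[0]
t=np.linalg.lstsq(np.c_[a,-b],o2-o1,rcond=None)[0]; print('tri',o1+a*t[0],o2+b*t[1])
f=lambda u,v:[(u+.5)/7.5-.5+195,(v+.5)/7.5-.5+180]
P=onz('top',[f(140,240),f(235,290),f(62,472),f(116,500),f(386,65)],14)[:,:2]; print(P.round(1))
g=(P[0]+P[1])/2;h=(P[2]+P[3])/2; d=g-h; print('grip',g,'hinge',h,np.hypot(*d),np.arctan2(d[1],d[0]))
s=P[1]-P[0]; print('across',np.hypot(*s),np.arctan2(s[1],s[0])+np.pi/2)
# scene view check
q=proj('scene',[[g[0],g[1],11],[h[0],h[1],11]]); print(q)
for c in ['top','scene']: print(c, proj(c,[[520,51,90]]))
for n in ['tub','mug']: 
    for c in ['top']:
        q=r.silhouettes(c,n)[0]['region']; w=onz(c,max(cv2.findContours(q.astype(np.uint8),0,1)[0],key=len)[:,0,:],51); print(n,cv2.minEnclosingCircle(w[:,:2].astype(np.float32)))
E
```

```text
knob [[513.51866756  50.03000429  92.        ]] [[511.70252014  52.23180134  90.        ]]
tri [514.00484938  50.11874939  87.6545084 ] [514.43615885  50.88700948  87.71845378]
[[523.7 335.6]
 [504.  296.4]
 [430.5 362.9]
 [419.8 340.8]
 [595.8 238.9]]
grip [513.84651781 315.9990104 ] hinge [425.14589715 351.83558501] 95.66640050086204 -0.38396465892121323
across 43.84826845589105 -0.46476348696223324
[[235.00055425 250.95745143]
 [234.23763767 272.20263055]]
top [[307.2993436  210.88409226]]
scene [[308.41497133 205.14947687]]Traceback (most recent call last):
  File "<stdin>", line 15, in <module>
IndexError: list index out of range
```

```bash
cat > mv.py <<'E'
import json,os
from h import *
# commanded pose kept as [x,y,z,yaw] (tool down); plan() prints rows, and stores the resulting command
def plan(start,wps,n=8):
    p=np.array(start[:3],float); y0=start[3]
    A=R.from_euler('xyz',[np.pi,0,y0])
    out=[]
    for x,y,z,yaw,g in wps:
        s=A.inv().apply(np.array([x,y,z])-p)/250; t=-(yaw-y0)/np.pi
        row=[0,0,round(t,4)]+[round(float(v),4) for v in s]+[g]; out.append(row)
        e=p+A.apply(np.array(row[3:6])*250); print(row,'->',e.round(2),round(y0-row[2]*np.pi,4), 'BAD' if max(abs(v) for v in row)>1 else '')
def line(a,b,k,g):  # k rows a->b ([x,y,z,yaw])
    a,b=np.array(a,float),np.array(b,float)
    return [list(a+(b-a)*i/k)+[g] for i in range(1,k+1)]
E
python3 - <<'E'
from mv import *
s=[180.4,-598.4,231.3,.293]
a=[340,-290,231.3,1.571]
plan(s,line(s,a,7,-1))
b=[460,-60,231.3,1.571]; plan(a,line(a,b,5,-1))
c=[513.5,50.5,160,1.571]; plan(b,line(b,c,3,-1))
E
```

```text
[0, 0, np.float64(-0.0581), 0.1382, -0.1424, -0.0, -1] -> [ 203.2  -554.34  231.3 ] 0.4755 
[0, 0, np.float64(-0.1162), 0.2764, -0.2848, -0.0, -1] -> [ 225.99 -510.28  231.3 ] 0.6581 
[0, 0, np.float64(-0.1743), 0.4146, -0.4271, -0.0, -1] -> [ 248.79 -466.24  231.3 ] 0.8406 
[0, 0, np.float64(-0.2325), 0.5529, -0.5695, -0.0, -1] -> [ 271.61 -422.17  231.3 ] 1.0234 
[0, 0, np.float64(-0.2906), 0.6911, -0.7119, -0.0, -1] -> [ 294.41 -378.11  231.3 ] 1.2059 
[0, 0, np.float64(-0.3487), 0.8293, -0.8543, -0.0, -1] -> [ 317.2  -334.05  231.3 ] 1.3885 
[0, 0, np.float64(-0.4068), 0.9675, -0.9966, -0.0, -1] -> [ 340.01 -290.01  231.3 ] 1.571 
[0, 0, np.float64(-0.0), 0.184, 0.096, 0.0, -1] -> [ 363.99 -244.    231.3 ] 1.571 
[0, 0, np.float64(-0.0), 0.368, 0.1921, 0.0, -1] -> [ 388.01 -197.99  231.3 ] 1.571 
[0, 0, np.float64(-0.0), 0.5519, 0.2881, 0.0, -1] -> [ 412.   -152.01  231.3 ] 1.571 
[0, 0, np.float64(-0.0), 0.7359, 0.3841, 0.0, -1] -> [ 435.99 -106.01  231.3 ] 1.571 
[0, 0, np.float64(-0.0), 0.9199, 0.4802, 0.0, -1] -> [460.  -60.  231.3] 1.571 
[0, 0, np.float64(-0.0), 0.1473, 0.0714, 0.0951, -1] -> [477.84 -23.17 207.52] 1.571 
[0, 0, np.float64(-0.0), 0.2946, 0.1427, 0.1901, -1] -> [495.66  13.66 183.78] 1.571 
[0, 0, np.float64(-0.0), 0.442, 0.2141, 0.2852, -1] -> [513.5   50.51 160.  ] 1.571
```

Emit:
carry_out(
  series=[
    [0,0,-0.0581,0.1382,-0.1424,0,-1],
    [0,0,-0.1162,0.2764,-0.2848,0,-1],
    [0,0,-0.1743,0.4146,-0.4271,0,-1],
    [0,0,-0.2325,0.5529,-0.5695,0,-1],
    [0,0,-0.2906,0.6911,-0.7119,0,-1],
    [0,0,-0.3487,0.8293,-0.8543,0,-1],
    [0,0,-0.4068,0.9675,-0.9966,0,-1],
    [0,0,-0.4068,0.9675,-0.9966,0,-1],
  ],
)

```text
clock: 2.95
eef_pos: [341.0, -287.7, 231.5]
tcp_rot: [3.141, -0.0, 1.576]
contact_force: [-0.4, -0.3, -0.2]
opening: 0.998
grasp_force: 0.0
```

Emit:
carry_out(
  series=[
    [0,0,0,0.184,0.096,0,-1],
    [0,0,0,0.368,0.192,0,-1],
    [0,0,0,0.552,0.288,0,-1],
    [0,0,0,0.736,0.384,0,-1],
    [0,0,0,0.92,0.48,0,-1],
    [0,0,0,0.92,0.48,0,-1],
  ],
)

```text
clock: 3.7
eef_pos: [461.6, -58.3, 231.4]
tcp_rot: [3.141, -0.0, 1.573]
contact_force: [-0.8, -1.5, 0.3]
opening: 0.994
grasp_force: 0.0
```

Emit:
carry_out(
  series=[
    [0,0,0,0.1473,0.0714,0.095,-1],
    [0,0,0,0.2946,0.1427,0.19,-1],
    [0,0,0,0.442,0.214,0.285,-1],
    [0,0,0,0.442,0.214,0.285,-1],
    [0,0,0,0.442,0.214,0.285,-1],
    [0,0,0,0.442,0.214,0.285,-1],
  ],
)

```text
clock: 4.45
eef_pos: [513.6, 49.0, 160.7]
tcp_rot: [3.141, 0.0, 1.569]
contact_force: [-0.5, -0.7, 0.5]
opening: 1.001
grasp_force: 0.0
```

Emit:
carry_out(
  series=[
    [0,0,0,0,0,0.108,-1],
    [0,0,0,0,0,0.216,-1],
    [0,0,0,0,0,0.28,-1],
    [0,0,0,0,0,0.324,-1],
    [0,0,0,0,0,0.324,-1],
    [0,0,0,0,0,0.324,-1],
  ],
)

```text
clock: 5.2
eef_pos: [514.1, 50.5, 79.7]
tcp_rot: [3.141, -0.0, 1.571]
contact_force: [-0.6, -0.2, -0.2]
opening: 1.002
grasp_force: 0.0
```

Emit:
carry_out(
  series=[
    [0,0,0,0,0,0,0],
    [0,0,0,0,0,0,0.5],
    [0,0,0,0,0,0,1],
    [0,0,0,0,0,0,1],
    [0,0,0,0,0,0,1],
    [0,0,0,0,0,0,1],
  ],
  force=40,
)

```text
clock: 5.95
eef_pos: [513.7, 50.5, 79.3]
tcp_rot: [3.141, -0.0, 1.571]
contact_force: [-1.5, 0.3, 5.8]
opening: 0.287
grasp_force: 39.0
```

Emit:
carry_out(
  series=[
    [0,0,0,0,0,-0.04,1],
    [0,0,0,0,0,-0.12,1],
    [0,0,0,0,0,-0.22,1],
    [0,0,0,0,0,-0.32,1],
    [0,0,0,0,0,-0.4,1],
    [0,0,0,0,0,-0.4,1],
    [0,0,0,0,0,-0.4,1],
  ],
)

```text
clock: 6.82
eef_pos: [513.0, 50.4, 178.4]
tcp_rot: [-3.141, 0.0, 1.571]
contact_force: [-0.3, 0.8, -1.6]
opening: 0.285
grasp_force: 39.6
```

```bash
python3 - <<'E'
from h import *
save('scene','lift.png',(110,300,180,480),2.6)
print(r.sense()['eef_pos'],r.sense()['contact_force'],r.sense()['opening'])
E
```

```text
[512.82951412  50.38559927 178.10072064] [-0.03941501 -1.11098902 -1.91828569] 0.2871698387247868
```

View pics/lift.png

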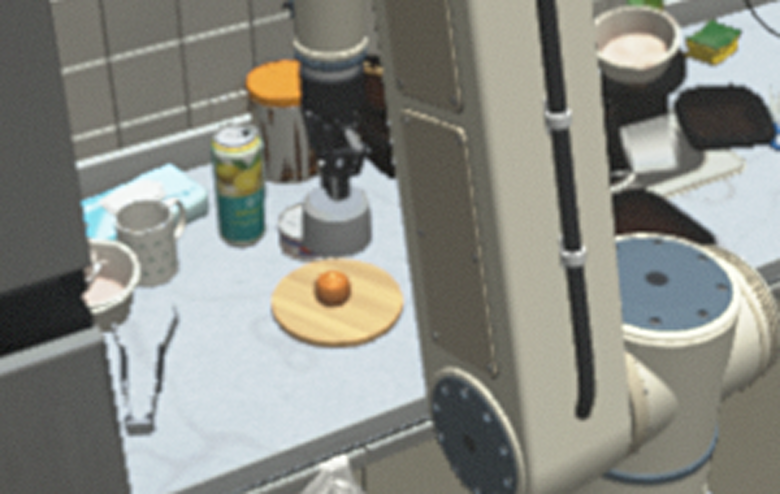

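The cover is off and held in the gripper. The roll stands on the board at crop (332,288), and the tongs are undisturbed at left.

Emit:
carry_out(
  series=[
    [0,0,0,-0.06,-0.12,0,1],
    [0,0,0,-0.2,-0.26,0,1],
    [0,0,0,-0.4,-0.346,0,1],
    [0,0,0,-0.6,-0.346,0,1],
    [0,0,0,-0.8,-0.346,0,1],
    [0,0,0,-0.94,-0.346,0,1],
  ],
)

```text
clock: 7.62
eef_pos: [426.4, -186.3, 178.2]
tcp_rot: [-3.14, -0.0, 1.57]
contact_force: [0.5, -0.6, -2.0]
opening: 0.285
grasp_force: 39.8
```

Emit:
carry_out(
  series=[
    [0,0,0,-0.15,0,0,1],
    [0,0,0,-0.32,0,0,1],
    [0,0,0,-0.45,0,0,1],
    [0,0,0,-0.52,0,0,1],
    [0,0,0,-0.52,0,0,1],
    [0,0,0,-0.52,0,0,1],
  ],
)

```text
clock: 8.38
eef_pos: [426.8, -313.4, 178.6]
tcp_rot: [-3.141, -0.001, 1.571]
contact_force: [-0.8, -0.7, -2.5]
opening: 0.289
grasp_force: 39.7
```

```bash
python3 - <<'E'
from h import *
s=r.sense();print(s['eef_pos'],s['tcp_rot'],s['contact_force'],s['qpos'])
save('top','tray.png',(150,300,330,510),3.5)
for q in r.silhouettes('top','roll')[:2]: p=q['position']; print(q['score'],p,q['region'].sum(),onz('top',[[p[1],p[0]]],35))
for q in r.silhouettes('scene','roll')[:2]: p=q['position']; print(q['score'],p,q['region'].sum(),onz('scene',[[p[1],p[0]]],32))
E
```

```text
[ 426.77337565 -313.4221648   178.58441448] [-3.14073177e+00 -1.08365283e-03  1.57103293e+00] [-0.79432232 -0.70455288 -2.47198113] [-6.36507316e-01  2.66095645e-01  1.88732629e+00  4.30063621e-04
  9.89507261e-01 -6.36980777e-01]
0.52 [213.5, 302.3] 198 [[518.54498637  66.77690444  35.        ]]
0.29 [243.7, 436.5] 616 [[ 432.7935662  -329.73530772   35.        ]]
0.58 [219.0, 306.1] 188 [[525.41016304  58.57137231  32.        ]]
0.19 [249.9, 240.5] 126 [[486.87519805 305.5304336   32.        ]]
```

View pics/tray.png

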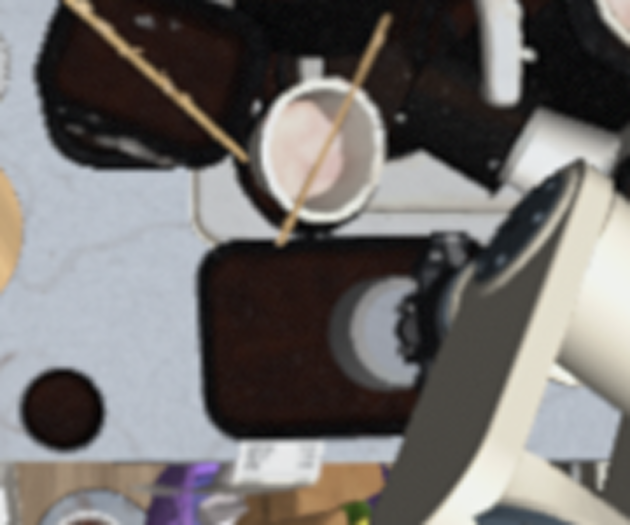

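The cover hangs over the middle of the tray, around (385,335) in the crop, with clear margins all round. I'll lower it now.

Emit:
carry_out(
  series=[
    [0,0,0,0,0,0.12,1],
    [0,0,0,0,0,0.26,1],
    [0,0,0,0,0,0.36,1],
    [0,0,0,0,0,0.41,1],
    [0,0,0,0,0,0.424,1],
    [0,0,0,0,0,0.432,1],
    [0,0,0,0,0,0.436,1],
    [0,0,0,0,0,0.436,1],
  ],
)

```text
clock: 9.52
eef_pos: [427.4, -314.8, 70.6]
tcp_rot: [3.141, 0.001, 1.571]
contact_force: [-0.2, 0.7, -1.9]
opening: 0.288
grasp_force: 39.8
```

Emit:
carry_out(
  series=[
    [0,0,0,0,0,0.004,1],
    [0,0,0,0,0,0.004,1],
  ],
)

```text
clock: 9.78
eef_pos: [427.1, -314.6, 70.0]
tcp_rot: [3.141, 0.0, 1.571]
contact_force: [-2.3, 2.8, 9.4]
opening: 0.289
grasp_force: 40.9
```

Emit:
carry_out(
  series=[
    [0,0,0,0,0,0.004,1],
    [0,0,0,0,0,0.004,1],
  ],
)

```text
clock: 10.02
eef_pos: [427.1, -314.4, 69.7]
tcp_rot: [3.141, -0.0, 1.571]
contact_force: [-6.0, 5.1, 20.0]
opening: 0.283
grasp_force: 42.0
```

Contact is firm. Next I release, going up 2 mm at the same time to relieve the load, and then rise.

Emit:
carry_out(
  series=[
    [0,0,0,0,0,-0.004,1],
    [0,0,0,0,0,-0.004,0.2],
    [0,0,0,0,0,-0.004,-0.4],
    [0,0,0,0,0,-0.004,-1],
    [0,0,0,0,0,-0.004,-1],
    [0,0,0,0,0,-0.06,-1],
    [0,0,0,0,0,-0.25,-1],
    [0,0,0,0,0,-0.45,-1],
  ],
)

```text
clock: 11.02
eef_pos: [426.8, -314.3, 182.3]
tcp_rot: [-3.141, -0.0, 1.571]
contact_force: [0.3, -0.5, -0.3]
opening: 0.999
grasp_force: 0.0
```

```bash
python3 - <<'E'
from mv import *
s=r.sense();print(s['eef_pos'],s['contact_force'],s['opening'])
# command now about (427,-315.? ,180.5)
s0=[427,-314.5,180.5,1.571]
a=[427,-75,190,1.571]; plan(s0,line(s0,a,5,-1))
b=[430,150,190,1.9]; plan(a,line(a,b,4,-1))
c=[514,316,140,2.73]; plan(b,line(b,c,5,-1))
E
```

```text
[ 426.76881804 -314.34285843  182.31623201] [ 0.28932663 -0.53989531 -0.34433698] 0.9993517969703367
[0, 0, np.float64(-0.0), 0.1916, 0.0, -0.0076, -1] -> [ 426.99 -266.6   182.4 ] 1.571 
[0, 0, np.float64(-0.0), 0.3832, 0.0001, -0.0152, -1] -> [ 427.01 -218.7   184.3 ] 1.571 
[0, 0, np.float64(-0.0), 0.5748, 0.0001, -0.0228, -1] -> [ 427.  -170.8  186.2] 1.571 
[0, 0, np.float64(-0.0), 0.7664, 0.0002, -0.0304, -1] -> [ 427.01 -122.9   188.1 ] 1.571 
[0, 0, np.float64(-0.0), 0.958, 0.0002, -0.038, -1] -> [427. -75. 190.] 1.571 
[0, 0, np.float64(-0.0262), 0.225, 0.003, 0.0, -1] -> [427.74 -18.75 190.  ] 1.6533 
[0, 0, np.float64(-0.0524), 0.45, 0.0061, 0.0, -1] -> [428.5  37.5 190. ] 1.7356 
[0, 0, np.float64(-0.0785), 0.675, 0.0091, 0.0, -1] -> [429.24  93.75 190.  ] 1.8176 
[0, 0, np.float64(-0.1047), 0.9, 0.0122, 0.0, -1] -> [430. 150. 190.] 1.8999 
[0, 0, np.float64(-0.0528), 0.1039, 0.1065, 0.04, -1] -> [446.8  183.19 180.  ] 2.0659 
[0, 0, np.float64(-0.1057), 0.2079, 0.213, 0.08, -1] -> [463.59 216.4  170.  ] 2.2321 
[0, 0, np.float64(-0.1585), 0.3118, 0.3196, 0.12, -1] -> [480.41 249.59 160.  ] 2.3979 
[0, 0, np.float64(-0.2114), 0.4158, 0.4261, 0.16, -1] -> [497.2  282.81 150.  ] 2.5641 
[0, 0, np.float64(-0.2642), 0.5197, 0.5326, 0.2, -1] -> [514.   315.99 140.  ] 2.73
```

Emit:
carry_out(
  series=[
    [0,0,0,0.19,0,-0.008,-1],
    [0,0,0,0.38,0,-0.015,-1],
    [0,0,0,0.57,0,-0.023,-1],
    [0,0,0,0.77,0,-0.03,-1],
    [0,0,0,0.958,0,-0.038,-1],
    [0,0,0,0.958,0,-0.038,-1],
  ],
)

```text
clock: 11.78
eef_pos: [427.0, -72.7, 191.1]
tcp_rot: [3.141, -0.0, 1.574]
contact_force: [-0.6, -0.2, -1.0]
opening: 1.001
grasp_force: 0.0
```

Emit:
carry_out(
  series=[
    [0,0,-0.0262,0.225,0.003,0,-1],
    [0,0,-0.0524,0.45,0.006,0,-1],
    [0,0,-0.0785,0.675,0.009,0,-1],
    [0,0,-0.1047,0.9,0.012,0,-1],
    [0,0,-0.1047,0.9,0.012,0,-1],
  ],
)

```text
clock: 12.4
eef_pos: [430.7, 152.6, 190.7]
tcp_rot: [3.14, -0.0, 1.905]
contact_force: [-0.9, -1.2, 0.4]
opening: 0.997
grasp_force: 0.0
```

```bash
python3 - <<'E'
from h import *
s=r.sense();print(s['eef_pos'],s['tcp_rot'])
ft=r.grab_frame('top'); fs=r.grab_frame('scene')
def up(f,a,b,c,d,s): return cv2.resize(f[a:b,c:d,::-1],None,fx=s,fy=s,interpolation=cv2.INTER_CUBIC)
im=np.zeros((600,800,3),np.uint8)
A=up(ft,180,255,195,250,6);B=up(fs,220,285,215,255,6);C=up(ft,205,285,375,480,4);D=up(ft,190,245,280,340,4)
for I,y,x in [(A,0,0),(B,0,335),(C,0+0,0),(D,0,0)][:2]: im[y:y+I.shape[0],x:x+I.shape[1]]=I
im[455:455+145,0:420]=cv2.resize(C,(420,320))[80:225]
im[0:220,580:800]=cv2.resize(D,(220,220))
cv2.imwrite('pics/z2.png',im)
for c in ('top','scene'):
  for n in ('roll','cover','tray'):
    for q in r.silhouettes(c,n)[:2]: p=q['position'];ys,xs=np.nonzero(q['region']); print(c,n,q['score'],p,len(xs),(xs.min(),xs.max(),ys.min(),ys.max()),onz(c,[[p[1],p[0]]],33)[0])
E
```

```text
[430.68869443 152.57374525 190.73417128] [ 3.14006956e+00 -3.17450194e-04  1.90472172e+00]
top roll 0.72 [212.9, 305.0] 179 (np.int64(299), np.int64(313), np.int64(207), np.int64(221)) [520.63128275  58.90945189  33.        ]
top cover 0.61 [244.5, 429.9] 695 (np.int64(416), np.int64(447), np.int64(233), np.int64(261)) [ 430.43712958 -310.43680783   33.        ]
top tray 0.77 [243.0, 418.8] 4197 (np.int64(386), np.int64(474), np.int64(216), np.int64(275)) [ 434.69899651 -277.30081854   33.        ]
scene roll 0.5 [220.1, 305.9] 177 (np.int64(300), np.int64(315), np.int64(214), np.int64(227)) [519.36298715  62.36142382  33.        ]
```

View pics/z2.png

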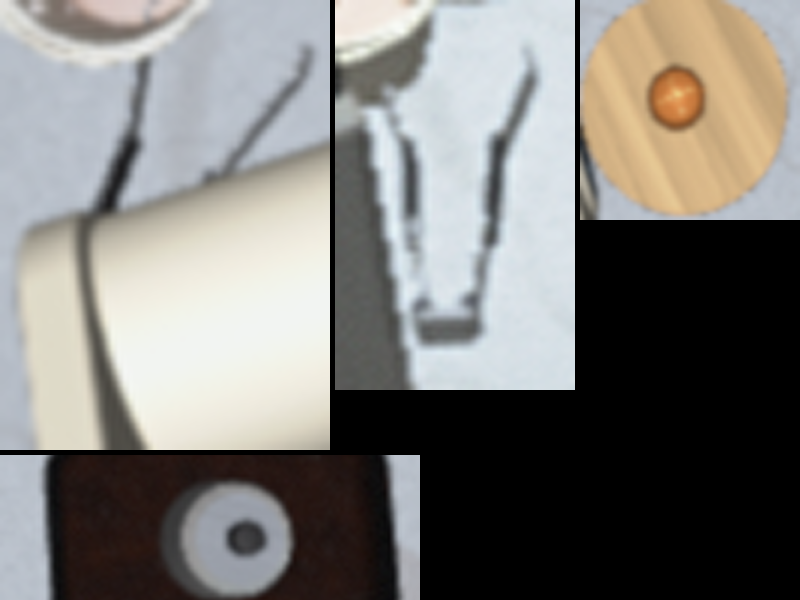

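The cover stands upright in the tray and the roll is at the middle of its board. The tongs are unmoved: the sleeve midpoint in the scene view is at about (234.5,251.7) px, which agrees with the estimate to within 1 px.

```bash
python3 - <<'E'
from mv import *
print('roll',onz('top',[[306,214],[305,212.9]],36),onz('scene',[[307.5,220.5],[305.9,220.1]],33))
b=[430,150,190,1.9]
c=[514,316,110,2.722]; plan(b,line(b,c,5,-1))
d=[514,316,3,2.722]; plan(c,line(c,d,4,-1))
E
```

```text
roll [[517.07161554  55.84246456  36.        ]
 [520.29436154  58.82904988  36.        ]] [[514.89610035  58.71423151  33.        ]
 [519.36298715  62.36142382  33.        ]]
[0, 0, np.float64(-0.0523), 0.1039, 0.1065, 0.064, -1] -> [446.8  183.19 174.  ] 2.0643 
[0, 0, np.float64(-0.1047), 0.2079, 0.213, 0.128, -1] -> [463.59 216.4  158.  ] 2.2289 
[0, 0, np.float64(-0.157), 0.3118, 0.3196, 0.192, -1] -> [480.41 249.59 142.  ] 2.3932 
[0, 0, np.float64(-0.2093), 0.4158, 0.4261, 0.256, -1] -> [497.2  282.81 126.  ] 2.5575 
[0, 0, np.float64(-0.2617), 0.5197, 0.5326, 0.32, -1] -> [514.   315.99 110.  ] 2.7222 
[0, 0, np.float64(-0.0), 0.0, -0.0, 0.107, -1] -> [514.   316.    83.25] 2.722 
[0, 0, np.float64(-0.0), 0.0, -0.0, 0.214, -1] -> [514.  316.   56.5] 2.722 
[0, 0, np.float64(-0.0), 0.0, -0.0, 0.321, -1] -> [514.   316.    29.75] 2.722 
[0, 0, np.float64(-0.0), 0.0, -0.0, 0.428, -1] -> [514. 316.   3.] 2.722
```

Emit:
carry_out(
  series=[
    [0,0,-0.0523,0.104,0.1065,0.064,-1],
    [0,0,-0.1047,0.208,0.213,0.128,-1],
    [0,0,-0.157,0.312,0.32,0.192,-1],
    [0,0,-0.2093,0.416,0.426,0.256,-1],
    [0,0,-0.2617,0.52,0.5326,0.32,-1],
    [0,0,-0.2617,0.52,0.5326,0.32,-1],
    [0,0,-0.2617,0.52,0.5326,0.32,-1],
  ],
)

```text
clock: 13.68
eef_pos: [513.8, 315.0, 109.9]
tcp_rot: [-3.141, -0.001, 2.72]
contact_force: [0.2, 0.1, -0.9]
opening: 1.001
grasp_force: 0.0
```

Emit:
carry_out(
  series=[
    [0,0,0,0,0,0.107,-1],
    [0,0,0,0,0,0.214,-1],
    [0,0,0,0,0,0.32,-1],
    [0,0,0,0,0,0.39,-1],
    [0,0,0,0,0,0.428,-1],
    [0,0,0,0,0,0.428,-1],
    [0,0,0,0,0,0.428,-1],
  ],
)

```text
clock: 14.55
eef_pos: [514.6, 316.3, 3.9]
tcp_rot: [3.141, 0.001, 2.722]
contact_force: [-0.3, 0.4, -0.2]
opening: 1.001
grasp_force: 0.0
```

Emit:
carry_out(
  series=[
    [0,0,0,0,0,0,-0.5],
    [0,0,0,0,0,0,-0.2],
    [0,0,0,0,0,0,-0.1],
    [0,0,0,0,0,0,-0.05],
    [0,0,0,0,0,0,-0.05],
    [0,0,0,0,0,0,-0.05],
  ],
  force=30,
)

```text
clock: 15.3
eef_pos: [514.8, 316.5, 4.0]
tcp_rot: [3.14, 0.001, 2.722]
contact_force: [-0.7, 0.4, 6.7]
opening: 0.529
grasp_force: 9.6
```

Emit:
carry_out(
  series=[
    [0,0,0,0,0,0,-0.02],
    [0,0,0,0,0,-0.02,-0.02],
    [0,0,0,0.04,0,-0.024,-0.02],
    [0,0,0,0.1,0,-0.03,-0.02],
    [0,0,0,0.16,0,-0.06,-0.02],
    [0,0,0,0.16,0,-0.16,-0.02],
    [0,0,0,0.16,0,-0.28,-0.02],
    [0,0,0,0.16,0,-0.4,-0.02],
  ],
)

```text
clock: 16.3
eef_pos: [476.3, 332.7, 104.1]
tcp_rot: [-3.141, -0.0, 2.723]
contact_force: [-0.0, 0.5, -1.2]
opening: 0.512
grasp_force: 8.2
```

```bash
python3 - <<'E'
from mv import *
s=r.sense();print(s['eef_pos'],s['tcp_rot'],s['contact_force'],s['wrist_torque'],s['opening'],s['grasp_force'])
# cmd: 
p=np.array([514,316,3])+R.from_euler('xyz',[np.pi,0,2.722]).apply([40,0,-100]); print(p)
ft=r.grab_frame('top'); fs=r.grab_frame('scene')
im=np.zeros((560,800,3),np.uint8)
up=lambda f,a,b,c,d,s: cv2.resize(f[a:b,c:d,::-1],None,fx=s,fy=s,interpolation=cv2.INTER_CUBIC)
A=up(ft,170,250,190,270,5);B=up(fs,190,270,190,270,5)
im[:400,:400]=A;im[:400,400:]=B;cv2.imwrite('pics/t1.png',im[:400])
E
```

```text
[476.34309605 332.69385845 104.13981327] [-3.14122213e+00 -3.33657823e-04  2.72261301e+00] [-1.48314606e-04  4.63788346e-01 -1.17933579e+00] [-0.03517744 -0.02858977 -0.03429514] 0.5119397015815689 8.186499327421188
[477.46980143 332.29553903 103.        ]
```

View pics/t1.png

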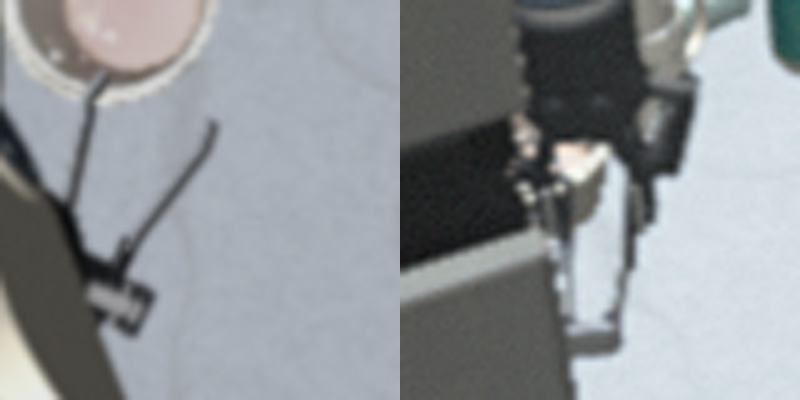

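The tongs are held level and off the worktop. The tip ends show at zoom (103,75) and (213,125) in the top view.

```bash
python3 - <<'E'
from mv import *
f=lambda u,v:[(u+.5)/5-.5+190,(v+.5)/5-.5+170]
# tip ends, and the outer cup starts (bends)
P=onz('top',[f(103,75),f(213,125),f(90,97),f(211,150)],114)
A=R.from_euler('xyz',[np.pi,0,2.7226]); c=np.array([476.6,332.6,103.5])
print(A.inv().apply(P-c).round(1)); m=(P[0]+P[1])/2; print(A.inv().apply(m-c))
fit=[]
# project expected tip positions: local tongs frame, direction -tool x
for L in (79,95,111):
    for h in (-33,0,33): fit.append(c+A.apply([-L,h,-8]))
q=proj('top',fit); print(((q-[190,170]+.5)*5-.5).round(0).tolist())
# roll fine: orange mask
for cam,z in (('top',33),('scene',33)):
    f_=cv2.cvtColor(r.grab_frame(cam),cv2.COLOR_RGB2HSV); 
    reg=r.silhouettes(cam,'roll')[0]['region']; 
    k=cv2.dilate(reg.astype(np.uint8),np.ones((5,5)))>0
    m=k&(f_[...,1]>130); ys,xs=np.nonzero(m)
    print(cam,len(xs),xs.min(),xs.max(),ys.min(),ys.max(),xs.mean(),ys.mean())
    # projected model for comparison
    t=np.linspace(0,2*np.pi,24)
    def model(x,y):
        pts=[[x+rr*np.cos(a),y+rr*np.sin(a),14+h] for rr,h in ((20,0),(24,14),(20,28),(10,37)) for a in t]
        return cv2.convexHull(proj(cam,pts).astype(np.float32))
    def iou(x,y):
        M=np.zeros((1600,2560),np.uint8); cv2.fillConvexPoly(M,((model(x,y)+.5)*4-.5).round().astype(np.int32),1)
        M=cv2.resize(M.astype(np.float32),(640,400),interpolation=cv2.INTER_AREA); return np.minimum(M,m).sum()/np.maximum(M,m).sum()
    b=max((iou(x,y),x,y) for x in range(500,532,2) for y in range(40,70,2)); print(b)
E
```

```text
[[-105.8   36.   -10.5]
 [-106.2  -32.8  -10.5]
 [ -91.7   37.   -10.5]
 [ -93.2  -38.   -10.5]]
[-106.03058539    1.59941996  -10.5       ]
[[193.0, 170.0], [140.0, 145.0], [87.0, 121.0], [205.0, 144.0], [153.0, 120.0], [100.0, 95.0], [218.0, 118.0], [165.0, 94.0], [113.0, 70.0]]
top 179 299 313 207 221 305.9608938547486 214.10055865921788
(np.float32(0.8546702), 518, 56)
scene 133 302 314 214 226 307.69172932330827 220.10526315789474
(np.float32(0.8047673), 524, 54)
```

Emit:
carry_out(
  series=[
    [0,0,0,-0.02,-0.08,0,-0.02],
    [0,0,0,-0.06,-0.25,0,-0.02],
    [0,0,0,-0.1,-0.43,0,-0.02],
    [0,0,0,-0.15,-0.61,0,-0.02],
    [0,0,0,-0.19,-0.78,0,-0.02],
    [0,0,0,-0.22,-0.9,0,-0.02],
    [0,0,0,-0.23,-0.948,0,-0.02],
    [0,0,0,-0.23,-0.948,0,-0.02],
  ],
)

```text
clock: 17.6
eef_pos: [433.0, 91.8, 102.8]
tcp_rot: [-3.141, -0.001, 2.72]
contact_force: [0.6, 0.0, -1.1]
opening: 0.512
grasp_force: 8.2
```

Emit:
carry_out(
  series=[
    [0,0,0,0,0,0.03,-0.02],
    [0,0,0,0,0,0.08,-0.02],
    [0,0,0,0,0,0.12,-0.02],
    [0,0,0,0,0,0.12,-0.02],
    [0,0,0,0,0,0.12,-0.02],
  ],
)

```text
clock: 18.23
eef_pos: [433.5, 92.6, 72.9]
tcp_rot: [-3.141, -0.0, 2.722]
contact_force: [0.2, -1.0, -1.0]
opening: 0.511
grasp_force: 8.2
```

```bash
python3 - <<'E'
from mv import *
s=r.sense();print(s['eef_pos'],s['tcp_rot'],s['contact_force'],s['opening'],s['grasp_force'])
ft=r.grab_frame('top'); fs=r.grab_frame('scene')
up=lambda f,a,b,c,d,s: cv2.resize(f[a:b,c:d,::-1],None,fx=s,fy=s,interpolation=cv2.INTER_CUBIC)
A=up(ft,180,250,270,340,5.714);B=up(fs,180,250,270,340,5.714)
cv2.imwrite('pics/t2.png',np.hstack([A,B]))
E
```

```text
[433.47872276  92.56563926  72.91554135] [-3.14141836e+00 -2.70195703e-04  2.72205228e+00] [ 0.1600674  -1.0046263  -1.01509429] 0.511364979471333 8.186766654253006
```

View pics/t2.png

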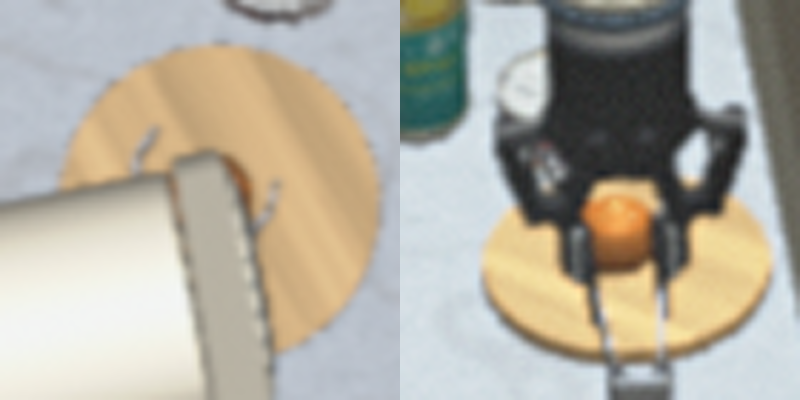

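In the top view the tips straddle the roll: left tip end at zoom (155,130), right tip end at (278,185), with the roll's edge at (250,170).

```bash
python3 - <<'E'
from mv import *
f=lambda u,v:[(u+.5)/5.714-.5+270,(v+.5)/5.714-.5+180]
P=onz('top',[f(155,130),f(278,185),f(138,168),f(262,225)],84)
A=R.from_euler('xyz',[np.pi,0,2.722]); c=np.array([433.5,92.6,73])
T=A.inv().apply(P-c); print(P.round(1)); print(T.round(1)); 
roll=np.array([518,56,28]); print('roll in tool',A.inv().apply(roll-c).round(1))
# roll's visible right edge, at tool-lateral
E_=onz('top',[f(252,172),f(236,155)],30); print(E_.round(1),np.hypot(*(E_[:,:2]-[518,56]).T))
# project the tip pose after descent, and roll model
q=proj('top',[[518,56,53],[518,56,28]]); print(((q-[270,180]+.5)*5.714-.5).round(0))
q=proj('scene',[[518,56,53],[518,56,28],[518,56,14]]); print(((q-[270,180]+.5)*5.714-.5).round(0))
E
```

```text
[[544.8  81.5  84. ]
 [518.   20.2  84. ]
 [525.7  89.5  84. ]
 [498.   27.9  84. ]]
[[-106.1   35.1  -11. ]
 [-106.6  -31.7  -11. ]
 [ -85.4   34.8  -11. ]
 [ -85.3  -32.8  -11. ]]
roll in tool [-92.1   1.   45. ]
[[530.8  33.4  30. ]
 [539.6  41.8  30. ]] [25.96606217 25.83890897]
[[207. 191.]
 [208. 197.]]
[[217. 202.]
 [219. 236.]
 [219. 255.]]
```

Everything is aligned. I'll descend around the roll.

Emit:
carry_out(
  series=[
    [0,0,0,0,0,0.04,-0.02],
    [0,0,0,0,0,0.09,-0.02],
    [0,0,0,0,0,0.14,-0.02],
    [0,0,0,0,0,0.18,-0.02],
    [0,0,0,0,0,0.2,-0.02],
    [0,0,0,0,0,0.208,-0.02],
    [0,0,0,0,0,0.208,-0.02],
  ],
)

```text
clock: 19.2
eef_pos: [433.6, 92.4, 21.1]
tcp_rot: [3.142, 0.0, 2.722]
contact_force: [0.1, -0.2, -0.8]
opening: 0.509
grasp_force: 8.2
```

Emit:
carry_out(
  series=[
    [0,0,0,0,0,0,0.08],
    [0,0,0,0,0,0,0.14],
    [0,0,0,0,0,0,0.2],
    [0,0,0,0,0,0,0.26],
    [0,0,0,0,0,0,0.32],
    [0,0,0,0,0,0,0.4],
    [0,0,0,0,0,0,0.4],
    [0,0,0,0,0,0,0.4],
  ],
  force=30,
)

```text
clock: 20.2
eef_pos: [433.6, 92.5, 21.1]
tcp_rot: [3.141, 0.0, 2.722]
contact_force: [-0.7, 0.6, 0.4]
opening: 0.389
grasp_force: 30.0
```

The opening matches the size given for the tongs closed on the roll, with the full grip force reached. Lifting.

Emit:
carry_out(
  series=[
    [0,0,0,0,0,-0.01,0.5],
    [0,0,0,0,0,-0.05,0.5],
    [0,0,0,0,0,-0.12,0.5],
    [0,0,0,0,0,-0.21,0.5],
    [0,0,0,0,0,-0.3,0.5],
    [0,0,0,0,0,-0.39,0.5],
    [0,0,0,0,0,-0.48,0.5],
    [0,0,0,0,0,-0.54,0.5],
  ],
)

```text
clock: 21.2
eef_pos: [433.6, 92.5, 157.5]
tcp_rot: [3.141, 0.001, 2.722]
contact_force: [0.8, -0.1, -1.5]
opening: 0.39
grasp_force: 29.9
```

Emit:
carry_out(
  series=[
    [0,0,0,0,0,0,0.5],
    [0,0,0,0,0,0,0.5],
    [0,0,0,0,0,0,0.5],
    [0,0,0,0,0,0,0.5],
  ],
)

```text
clock: 21.7
eef_pos: [433.1, 92.4, 155.4]
tcp_rot: [-3.141, -0.001, 2.722]
contact_force: [0.5, 0.3, -2.1]
opening: 0.393
grasp_force: 29.9
```

```bash
python3 - <<'E'
from mv import *
s=r.sense();print(s['eef_pos'],s['contact_force'],s['opening'],s['grasp_force'])
ft=r.grab_frame('top'); fs=r.grab_frame('scene')
up=lambda f,a,b,c,d,s: cv2.resize(f[a:b,c:d,::-1],None,fx=s,fy=s,interpolation=cv2.INTER_CUBIC)
cv2.imwrite('pics/t3.png',np.hstack([up(ft,160,280,270,390,3.333),up(fs,150,250,260,360,4)]))
q=proj('scene',[[518,56,28+135],[518,56,28]]); print(((q-[260,150]+.5)*4-.5).round(0))
E
```

```text
[433.07974228  92.35535077 155.41133728] [ 0.54218343  0.27636692 -2.07877158] 0.39292904595509504 29.884302872233093
[[188. 151.]
 [193. 285.]]
```

View pics/t3.png

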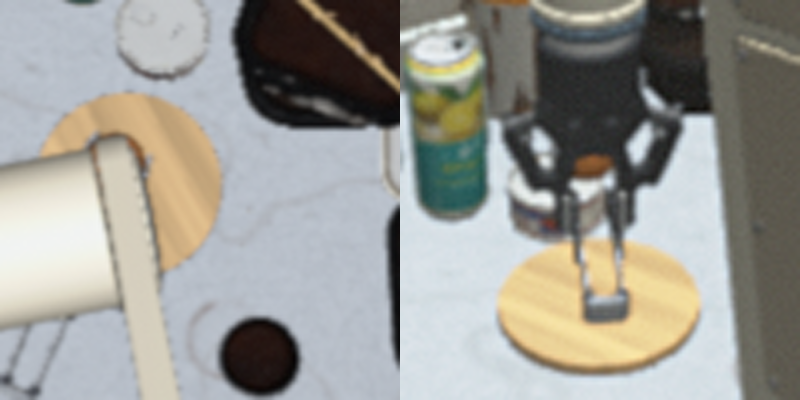

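The board is empty and the roll shows at (590,165), held between the tongs' tips at the expected height. The wrist force is up by about its weight. I'm handing in.

```bash
python3 -c "
from rig import r
print(r.sign_off())"
```

```text
the job is handed in; nothing more can be done
None
```

The cover stands upright in the tray, and the tongs are holding the roll steady about 13 cm above its board; the job was handed in at about 22 s of the 64 s limit, and no verdict came back.

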